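# Walk a bench power unit astride a cable cover

### The arm

A 7-joint arm with a two-finger parallel gripper is mounted at the origin on a cart in front of the work surface, level with it; the furniture and walls round the work are solid. World frame = base frame: x ahead of the robot, y to its left, z up, the work surface at z = 0. Lengths are in m, angles in rad, forces in N, time in s.
With the tool pointing down it reaches from about 0.4 to 0.9 m from the base axis. Payload 5.6 kg.
Tool frame: the origin (TCP) lies midway between the tips of the shut fingers; the grasp point (between the pads) lies 19 mm behind it; z points along the fingers, y is the line along which they close (so a half turn about z gives the same grasp; the last joint's range is limited). The gripper opens to 92 mm and grips with 3 to 60 N. Pads are 20 mm wide; open, the fingers measure 128 mm over their backs; the gripper's body (75 mm by 189 mm) begins 69 mm behind the grasp point.
Start: joints at [1.272, 0.468, -0.012, 1.603, 0.006, 1.071, -0.056], TCP at [0.164, -0.629, 0.215] pointing down, gripper open.
Joint ranges: [-2.53, 2.53], [-0.31, 2.02], [-1.57, 1.55], [0.28, 2.44], [-1.29, 4.43], [0.15, 1.84], [-2.92, 2.92]. Speed limits (rad/s): [2.57, 2.57, 3.14, 3.14, 3.14, 3.14, 3.14].

### API

Orientations are given as a 3x3 rotation matrix whose columns are the frame's x, y, z axes.
In Python, from station import env, effector, solver, viewer, workorder, search_frame, tip_of gives the robot as it stands. Calls block until the motion is done:
- env.reach(position, orientation): joint-space move of the TCP to a pose.
- env.movel(position, frame=None, rate=0.15): straight line of the TCP; frame=None keeps the orientation; rate is the mean speed in m/s.
- env.goto_joints(angles): joint-space move.
- effector.release() and effector.grasp(squeeze=None): open the fingers fully, or close them until they stop; squeeze is the grip in N (None keeps the last).
- env.pause(seconds).
- solver.inverse_kinematics(position, orientation): joint angles nearest the present ones, or None.
- env.sense(): the state.
- viewer.read_camera(name): name is "scene" or "top"; returns (picture, depth): 420x560x3 uint8, red, green, blue; 420x560 float32, m along the optical axis (not along the pixel's ray), 0 where there is no reading.
- viewer.camera_info(name): a dict with "intrinsics" (3x3 intrinsics, pixels), "eye" and "rotation" of the camera in the world. Camera axes: x right, y up, looking along -z (the intrinsics and any distortion apply to the point x, -y, -z); pixel columns grow to the right and rows downward; lengths in m; the calibration is good to about 2 mm. A picture is of the moment at which its call begins. camera_info takes no time and is no camera call.
A pose or a line that the arm cannot do raises env.PlanningError and nothing moves.
- workorder.finish_job(): hands the job in; it is judged then, once.
Trained networks look in the newest picture that a camera, given by its name, has taken for a name from the list of things; names that differ only in an ending like _2 or _b are one class to them, and where a whole thing is asked for, a point or a joint stands for the part that bears it (a point fixed in the world has none). Each returns a list of dicts, best first, with "score" (0 to 1); they miss things now and then, are a little off and sometimes report something else, mostly with a low value. They report only what shows in the picture. A call takes as long as a camera call.
- search_frame(camera, name): "at" ([x, y, z] in m, in world coordinates, good to about 4 mm: the middle of the surface that is visible of it).
- tip_of(camera, name): "at" ([x, y, z] in m, in world coordinates, good to about 4 mm: a listed point, or the origin of a listed thing).
The state is a dict: "t": time; "joint_positions": joint angles; "joint_velocities": joint speeds; "tau": joint torques, N m; "ee_pos": TCP position; "tcp_rot": TCP orientation; "wrist_force": force on the tool from outside, world axes, zero at the start; "moment": the same for the moment, N m; "gripper_width": finger opening in m; "grasp_force": force on a finger pad.
Only numpy, scipy, OpenCV 4.12 (cv2) and the standard library are available. Lean on these libraries where they do the work, as an engineer would, in place of code of your own. Each camera call takes 0.05 s, during which the arm holds its last target. There are 200 camera calls.

### The job

Walk the tall power unit away from you over the low cable cover, one far foot at a time: tip it by its carrying bar onto one far foot so that this foot and not your hand carries its weight, pivot on that foot, which stays where it stands, until the other far foot is across, and set the unit down on all four feet; then tip it in the same way onto the foot that is across and pivot to bring the last far foot over. Leave it standing square astride the cover, both far feet beyond it and both near feet on your side. Treat it as too heavy to lift: at every moment one of the two far feet must rest on the table, the unit must not fall over, its feet must not be pressed hard into the table, no foot may tread on or push the cover, and the other things stay where they are.

Things in the scene. Friction and masses are not known exactly. Their poses are not given: they have to be found in the camera images.
- power_unit: tall grey bench power unit, 100 mm deep (its x) x 116 wide (y) x 154 high, on four 16 mm feet, so case from 16 to 170 mm above its origin; 0.68 to 0.90 kg (weight 6.6 to 8.9 N), centre of mass on its middle line, 90 to 100 mm up. Origin: middle of the footprint at the foot soles. x points from the face with meter and knobs (near side, towards the robot) to the far side, y left, z up
- bar_mid (a point): middle of the rigid black carrying bar on the unit's top, 204 mm above the unit's origin, axes as the unit's. The bar runs along the unit's x: 92 mm long, 14 mm wide (y), 12 mm high, posts 66 mm apart inside, 28 mm of free room under it
- foot_far_left: rubber foot with a half-round sole of 6 mm radius under the unit's far left corner; origin: lowest point of the sole, at (+40, +50, 0) mm in the unit's frame
- foot_far_right: the same under the far right corner, at (+40, -50, 0) mm
- foot_near_left: the same under the near left corner, at (-40, +50, 0) mm
- foot_near_right: the same under the near right corner, at (-40, -50, 0) mm
- cable_cover: low straight black cable cover fixed to the table, 18 mm wide (its x), 200 mm long (y), 7 mm high; it passes under the unit's belly but not under its feet. Origin: under its middle at table level; x points across it, away from the robot, y along it
- solder_reel: bystander: reel of solder, 52 mm across and 36 mm high, standing beyond the cover; origin under its middle
- screwdriver: bystander: screwdriver 186 mm long, on the right part of the table; origin under its middle
- pen_blue: bystander: ball pen 139 mm long, 10 mm thick, near the right edge of the table; origin under its middle
- side_cutters: bystander: red-handled side cutters 139 mm long, 14 mm high, on the right part of the table; origin under its middle

How it is judged:
By the outcome, as a careful person would: the job done as asked, in the order asked, and still so for the second after the job is handed in, with the robot touching nothing.
It also fails if it takes over 53 s, if anything falls off the work surface, if the arm or the gripper's body presses on something with over 40 N, if the wrist force passes 120 N, or if a joint passes its speed limit or range.

## Working session

There is one attempt and no reset: what is moved stays moved. The work goes in short steps, each a Python script; the robot and the scene stay as the last script left them, time stands still between calls to the robot, and variables do not carry over. Pictures are saved under pics/ and viewed, at most 10 in all, crops included, and the job is handed in when it is done.

```bash
ls; mkdir -p pics; cat > h.py <<'E'
import numpy as np, cv2
from station import env, effector, solver, viewer, workorder, search_frame, tip_of
def cloud(cam):
    rgb,d=viewer.read_camera(cam); i=viewer.camera_info(cam); K=np.array(i["intrinsics"])
    v,u=np.indices(d.shape); x=(u-K[0,2])/K[0,0]*d; y=(v-K[1,2])/K[1,1]*d
    P=np.stack([x,-y,-d],-1)@np.array(i["rotation"]).T+np.array(i["eye"])
    P[d==0]=np.nan
    return rgb,P
def save(rgb,n): cv2.imwrite(f"pics/{n}.png",cv2.cvtColor(rgb,cv2.COLOR_RGB2BGR))
E
python3 - <<'E'
from h import *
np.set_printoptions(precision=4,suppress=True)
for c in ["scene","top"]:
    rgb,P=cloud(c); save(rgb,c+"0"); np.save(c+"0.npy",P)
    i=viewer.camera_info(c); print(c,i["eye"],i["intrinsics"])
    for n in ["power_unit","bar_mid","foot_far_left","foot_far_right","foot_near_left","foot_near_right","cable_cover","solder_reel","screwdriver","pen_blue","side_cutters"]:
        r=tip_of(c,n); print(n,[(np.round(q["at"],4),round(q["score"],2)) for q in r[:2]])
s=env.sense(); print({k:np.round(v,3) for k,v in s.items()})
E
```

```text
pics
scene [ 0.7788 -0.2604  0.6785] [[417.026    0.     283.6567]
 [  0.     417.026  204.2847]
 [  0.       0.       1.    ]]
power_unit [(array([0.4781, 0.4501, 0.0007]), 0.96)]
bar_mid [(array([0.4759, 0.4446, 0.2069]), 0.82)]
foot_far_left []
foot_far_right [(array([ 0.5951,  0.1644, -0.0013]), 0.49)]
foot_near_left []
foot_near_right []
cable_cover [(array([ 0.5582,  0.4599, -0.0019]), 0.79), (array([ 0.4003,  0.1862, -0.0009]), 0.3)]
solder_reel [(array([ 0.6439,  0.4127, -0.0029]), 0.78)]
screwdriver [(array([0.5017, 0.1777, 0.0004]), 0.95), (array([ 0.5579,  0.4621, -0.0019]), 0.66)]
pen_blue [(array([ 0.3975,  0.1892, -0.002 ]), 0.54)]
side_cutters [(array([ 0.5973,  0.1605, -0.0004]), 0.96)]
top [-0.0689  0.0632  1.0033] [[537.1993   0.     287.7138]
 [  0.     537.1993 208.3499]
 [  0.       0.       1.    ]]
power_unit [(array([0.4771, 0.4493, 0.001 ]), 0.7)]
bar_mid [(array([0.4769, 0.4448, 0.2038]), 0.69)]
foot_far_left []
foot_far_right [(array([0.6027, 0.1565, 0.0013]), 0.24)]
foot_near_left []
foot_near_right []
cable_cover []
solder_reel [(array([ 0.6431,  0.4126, -0.0015]), 0.6)]
screwdriver [(array([ 0.498 ,  0.1772, -0.0027]), 0.89)]
pen_blue [(array([0.4002, 0.1913, 0.0002]), 0.86)]
side_cutters [(array([0.6039, 0.1575, 0.0005]), 0.6)]
{'t': np.float64(1.2), 'joint_positions': array([ 1.272,  0.467, -0.012,  1.603,  0.006,  1.071, -0.056]), 'joint_velocities': array([-0.001,  0.001,  0.001, -0.001, -0.001,  0.   ,  0.001]), 'tau': array([ -0.   , -52.043,  -0.012, -24.406,  -0.057,   0.011,   0.   ]), 'ee_pos': array([ 0.164, -0.629,  0.215]), 'tcp_rot': array([[ 0.967,  0.253, -0.   ],
       [ 0.253, -0.967, -0.   ],
       [-0.   ,  0.   , -1.   ]]), 'wrist_force': array([-0.62 ,  0.983,  0.223]), 'moment': array([-0.   , -0.01 , -0.002]), 'grasp_force': np.float64(0.0), 'gripper_width': np.float64(0.092)}
```

View pictures.

View pics/scene0.png

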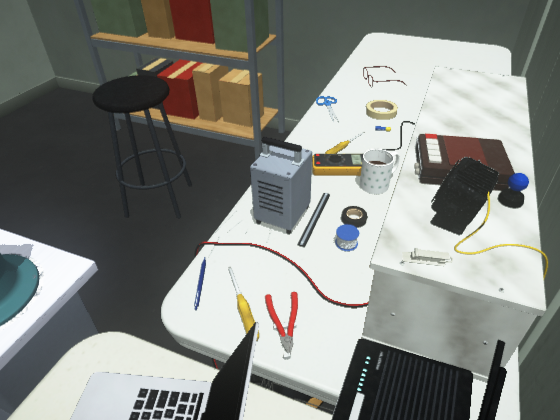

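View pics/top0.png

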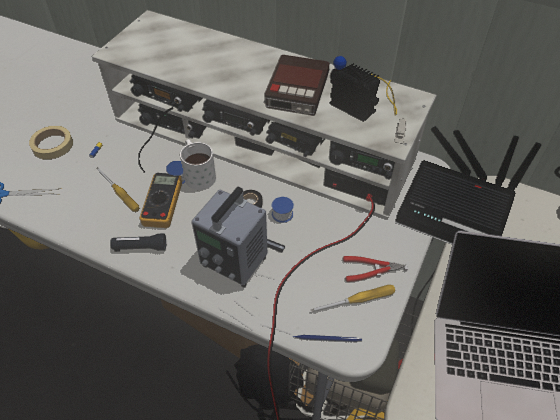

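The scene view shows the unit at about px (282,185) and the cover from (328,195) to (305,245). The reel is at (346,237), with the tape at (354,215) and mug at (376,172) beyond the cover. In the top view the unit's front is at (230,235) and hides the cover. Next I measure the poses precisely.

```bash
cat > meas.py <<'E'
from h import *
def box(pts):
    (c,s,a)=cv2.minAreaRect((pts[:,:2]*1000).astype(np.float32)); return np.round(c,1),np.round(s,1),round(a,2)
def unit(Pt,c,tag="",zr=(0.163,0.178),r=0.12):
    m=(abs(Pt[...,2]-np.mean(zr))<np.ptp(zr)/2)&(np.hypot(Pt[...,0]-c[0],Pt[...,1]-c[1])<r)
    print(tag,"top",box(Pt[m]),m.sum(),"z",np.median(Pt[m][:,2]))
    b=(Pt[...,2]>0.19)&(Pt[...,2]<0.225)&(np.hypot(Pt[...,0]-c[0],Pt[...,1]-c[1])<0.09)
    print(tag,"bar",box(Pt[b]),b.sum(),"z90",np.percentile(Pt[b][:,2],90))
E
python3 - <<'E'
from meas import *
T=np.load("top0.npy");S=np.load("scene0.npy")
unit(T,(.477,.447),"T");unit(S,(.477,.447),"S")
rgb=cv2.imread("pics/scene0.png")
g=rgb.max(-1)
m=(g<110)&(S[...,2]>0.0)&(S[...,2]<0.014)&(abs(S[...,0]-.558)<.035)&(abs(S[...,1]-.46)<.125)
v,u=np.nonzero(m);print("cover",box(S[m]),m.sum(),u.min(),u.max(),v.min(),v.max())
p=S[m]; 
for y in np.arange(.36,.58,.02):
    q=p[abs(p[:,1]-y)<.008]
    if len(q): print(round(y,3),len(q),np.round(np.percentile(q[:,0],[2,50,98]),4),np.round(np.median(q[:,2]),4))
# feet: dark px below z .016 near unit
f=(g<70)&(S[...,2]<0.02)&(abs(S[...,0]-.477)<.065)&(abs(S[...,1]-.449)<.075)
n,l,st,ce=cv2.connectedComponentsWithStats(f.astype(np.uint8))
for k in range(1,n):
    if st[k,4]>3: print("dark",ce[k],st[k,4],np.round(np.median(S[l==k],0),4))
# obstacle map: max height in 20 mm cells
A=np.concatenate([T.reshape(-1,3),S.reshape(-1,3)]);A=A[~np.isnan(A[:,0])]
print("height mm; rows x, cols y .26...66")
for x in np.arange(.38,.96,.02):
    print(round(x,2),[int(1000*np.percentile(c[:,2],97)) if len(c:=A[(abs(A[:,0]-x)<.01)&(abs(A[:,1]-y)<.01)])>2 else -1 for y in np.arange(.26,.67,.02)])
E
```

```text
T top (array([476.8, 447.4]), array([117.8, 103.3]), 84.93) 2004 z 0.168764675176943
T bar (array([477.2, 447.4]), array([16.6, 91.7]), 86.08) 383 z90 0.2102300675451351
S top (array([478.2, 441.2]), array([117.1, 101.2]), 87.28) 1242 z 0.17095553405415065
S bar (array([478.8, 444.5]), array([17.6, 91.9]), 86.68) 348 z90 0.21153698501801518
cover (array([544. , 459.8]), array([ 39.5, 198.7]), 1.42) 250 298 329 193 246
0.36 14 [0.5489 0.5572 0.5632] 0.0072
0.38 22 [0.5477 0.5591 0.564 ] 0.0083
0.4 23 [0.5477 0.5609 0.5639] 0.0081
0.42 20 [0.5478 0.5596 0.5635] 0.0082
0.44 19 [0.5479 0.5586 0.5633] 0.0081
0.46 19 [0.5483 0.5591 0.5626] 0.0085
0.48 20 [0.5324 0.5584 0.5628] 0.0077
0.5 16 [0.5473 0.5593 0.5625] 0.0082
0.52 16 [0.5469 0.5577 0.5613] 0.0081
0.54 17 [0.5462 0.5564 0.5615] 0.0079
0.56 7 [0.5477 0.5572 0.5606] 0.0071
dark [258.33333333 221.5       ] 12 [0.4369 0.3936 0.0111]
dark [288.5  231.25] 12 [0.5164 0.3874 0.0134]
height mm; rows x, cols y .26...66
0.38 [4, 3, 9, 2, 3, 3, 2, 3, 2, 3, 3, 2, 2, 2, 2, 1, 2, 2, 2, 1, 2]
0.4 [2, 3, 8, 6, 3, 2, 2, 3, 3, 3, 2, 2, 2, 3, 2, 2, 
[... 1818 characters left out ...]
260, 215, 216, 216, 217, 217, 217, 217]
0.84 [217, 291, 303, 315, 316, 310, 299, 262, 260, 261, 261, 261, 261, 261, 216, 216, 215, 217, 217, 217, 217]
0.86 [263, 290, 300, 301, 309, 310, 271, 232, 261, 261, 261, 261, 261, 260, 240, 216, 217, 217, 217, 217, 217]
0.88 [274, 286, 294, 297, 298, 299, 217, 216, 258, 260, 256, 257, 256, 257, 256, 216, 217, 217, 217, 217, 217]
0.9 [222, 221, 217, 217, 217, 217, 229, 261, 256, 256, 257, 256, 256, 256, 255, 216, 216, 216, 217, 217, 217]
0.92 [217, 223, 217, 217, 217, 217, 267, 272, 261, 256, 256, -1, -1, 217, 217, 217, 217, 217, 217, 217, 217]
0.94 [217, 224, 217, 217, 218, 217, 262, 269, 219, 217, -1, -1, 217, 217, 217, 217, 217, 217, 217, 217, 217]
```

```bash
cat > plan.py <<'E'
from h import *
from scipy.spatial.transform import Rotation as Rn
rad=np.deg2rad
def tcp(F,side,yaw,a,roll=True,gx=0.0,dz=0.0,flip=1):
    """F: xy of the pivot foot's sole when flat; side -1 right, +1 left; yaw, a in deg -> TCP pos, rot, unit origin"""
    d=np.array([np.cos(rad(yaw+45*side)),np.sin(rad(yaw+45*side)),0])
    U=(Rn.from_rotvec(rad(a)*np.cross([0,0,1],d))*Rn.from_euler('z',rad(yaw))).as_matrix()
    C=np.array([F[0],F[1],.006])+.006*rad(a)*d*roll
    O=C-U@np.array([.04,.05*side,.006])
    p=O+U@np.array([gx,0,.204-.019])+[0,0,dz]
    return p,U@np.diag([flip,-flip,-1]),O
def foot(O,yaw,x,y): return np.asarray(O)[:2]+(Rn.from_euler('z',rad(yaw)).as_matrix()@[x,y,0])[:2]
E
python3 - <<'E'
from plan import *
np.set_printoptions(precision=2,suppress=True,linewidth=150)
T=np.load("top0.npy");S=np.load("scene0.npy")
A=np.concatenate([T.reshape(-1,3),S.reshape(-1,3)]);A=A[~np.isnan(A[:,0])]
az=np.degrees(np.arctan2(A[:,1],A[:,0]));r=np.hypot(A[:,0],A[:,1])
for a in range(-80,60,10):
    m=(abs(az-a)<5)&(r>.15)&(r<.85); print(a,round(A[m][:,2].max(),3) if m.any() else None,end='; ')
m=(A[:,2]>.014)&(A[:,2]<.026)&(abs(A[:,0]-.65)<.06)&(abs(A[:,1]-.49)<.05)&(np.hypot(A[:,0]-.643,A[:,1]-.4127)>.032)
print("\ntape",np.percentile(A[m],[1,99],axis=0))
O=[.4773,.446];FR=foot(O,-4,.04,-.05);FL=foot(FR,-45,0,.1);print(FR,FL)
for flip in (1,-1):
    for F,s,ys in ((FR,-1,(-4,-25,-45)),(FL,1,(-45,-22,1.2))):
        for y in ys:
            for a in (0,18):
                p,R,_=tcp(F,s,y,a,flip=flip); q=solver.inverse_kinematics(p,R)
                print(flip,s,y,a,p,q if q is None else np.array(q))
p,R,_=tcp(FR,-1,-4,0)
for f in (1,-1): print(solver.inverse_kinematics(p+[0,0,.09],R@np.diag([f,f,1])))
print(solver.inverse_kinematics([.164,-.5,.45],env.sense()["tcp_rot"]), env.sense()["t"])
E
```

```text
-80 None; -70 None; -60 None; -50 -0.109; -40 -0.097; -30 0.017; -20 0.141; -10 0.201; 0 0.202; 10 0.233; 20 0.23; 30 0.218; 40 0.213; 50 0.213; 
tape [[0.61 0.46 0.01]
 [0.67 0.52 0.02]]
[0.51 0.39] [0.58 0.46]
1 -1 -4 0 [0.48 0.45 0.18] [-0.96  0.5   0.21  1.63 -0.12  1.02 -2.35]
1 -1 -4 18 [0.52 0.4  0.2 ] [-0.01  0.7  -0.84  1.55  0.21  1.1  -2.45]
1 -1 -25 0 [0.5  0.46 0.18] [-1.24  0.6   0.66  1.6  -0.4   1.08 -2.48]
1 -1 -25 18 [0.52 0.4  0.2 ] [ 0.06  0.66 -0.89  1.64  0.24  0.95 -2.83]
1 -1 -45 0 [0.52 0.46 0.18] [-1.11  0.6   0.52  1.54 -0.32  1.08 -2.88]
1 -1 -45 18 [0.52 0.4  0.2 ] [-1.07  0.47  0.66  1.8  -0.72  0.93 -2.41]
1 1 -45 0 [0.52 0.46 0.18] [-1.11  0.6   0.52  1.54 -0.32  1.08 -2.88]
1 1 -45 18 [0.58 0.46 0.2 ] [-1.12  1.03  1.11  1.15 -0.94  1.74 -2.51]
1 1 -22 0 [0.53 0.43 0.18] [-0.57  0.57 -0.25  1.53  0.15  1.06 -2.8 ]
1 1 -22 18 [0.58 0.46 0.2 ] [-0.34  0.96 -0.76  1.    0.44  1.64 -2.91]
1 1 1.2 0 [0.55 0.41 0.18] [-0.15  0.73 -0.87  1.49  0.59  1.19 -2.66]
1 1 1.2 18 [0.59 0.46 0.2 ] [-0.34  1.03 -0.93  0.97  0.69  1.74 -2.62]
-1 -1 -4 0 [0.48 0.45 0.18
[... 283 characters left out ...]
 0.46 0.18] [-0.06  1.01 -1.33  1.46  0.98  1.43 -0.62]
-1 -1 -45 18 [0.52 0.4  0.2 ] [ 0.19  0.71 -1.11  1.72  0.51  0.88 -0.24]
-1 1 -45 0 [0.52 0.46 0.18] [-0.06  1.01 -1.33  1.46  0.98  1.43 -0.62]
-1 1 -45 18 [0.58 0.46 0.2 ] [-0.22  0.99 -0.94  1.06  0.49  1.58 -0.2 ]
-1 1 -22 0 [0.53 0.43 0.18] [-0.01  0.99 -1.33  1.49  0.97  1.42 -0.19]
-1 1 -22 18 [0.58 0.46 0.2 ] [-0.27  1.03 -0.97  0.99  0.61  1.7   0.15]
-1 1 1.2 0 [0.55 0.41 0.18] [-0.04  0.85 -1.11  1.49  0.78  1.29  0.36]
-1 1 1.2 18 [0.59 0.46 0.2 ] [-0.32  1.05 -0.99  0.97  0.73  1.76  0.5 ]
[-0.96  0.42  0.21  1.54 -0.09  1.19 -2.37]
[-0.04  0.82 -1.33  1.48  0.8   1.46  0.13]
[ 1.22  0.11 -0.03  1.56  0.    1.48 -0.13] 1.2
```

```bash
python3 - <<'E'
from plan import *
np.set_printoptions(precision=3,suppress=True,linewidth=150)
env.goto_joints([1.22,.11,-.03,1.56,0,1.48,-.13]); print(env.sense()["t"])
env.goto_joints([-.75,.11,-.03,1.56,0,1.48,.79]); print(env.sense()["t"],env.sense()["ee_pos"])
O=[.4773,.446];FR=foot(O,-4,.04,-.05);FL=foot(FR,-45,0,.1)
p,R,_=tcp(FR,-1,-4,0,flip=-1)
env.reach(p+[0,0,.09],R); s=env.sense(); print(s["t"],s["ee_pos"],s["joint_positions"],s["wrist_force"])
for F,sd,ys in ((FR,-1,(-4,-25,-45)),(FL,1,(-45,-22,1.2))):
    for y in ys:
        for a in (0,18):
            p,R,_=tcp(F,sd,y,a,flip=-1); q=solver.inverse_kinematics(p,R); print(sd,y,a,p,np.array(q))
for c in ("top","scene"):
    rgb,P=cloud(c); save(rgb,c+"1")
    print([(np.round(q["at"],4),round(q["score"],2)) for n in ("bar_mid","cable_cover","power_unit") for q in tip_of(c,n)[:2]])
E
```

```text
2.2333
5.3 [0.397 0.343 0.447]
6.1667 [0.478 0.446 0.276] [-0.781  0.423 -0.03   1.526  0.013  1.191  0.688] [ 0.182 -1.16  -0.34 ]
-1 -4 0 [0.477 0.446 0.185] [-0.78   0.502 -0.031  1.62   0.018  1.02   0.684]
-1 -4 18 [0.517 0.4   0.196] [-0.485  0.534 -0.1    1.582 -0.294  1.091  1.073]
-1 -25 0 [0.499 0.456 0.185] [-0.818  0.537  0.039  1.564 -0.023  1.041  0.363]
-1 -25 18 [0.519 0.399 0.196] [-0.515  0.473 -0.052  1.68  -0.35   0.951  0.774]
-1 -45 0 [0.521 0.457 0.185] [-0.842  0.566  0.108  1.519 -0.066  1.06   0.067]
-1 -45 18 [0.521 0.397 0.196] [-0.575  0.418  0.006  1.767 -0.368  0.818  0.45 ]
1 -45 0 [0.521 0.457 0.185] [-0.842  0.566  0.108  1.519 -0.066  1.06   0.067]
1 -45 18 [0.581 0.457 0.196] [-0.686  0.805  0.108  1.11  -0.254  1.497  0.238]
1 -22 0 [0.529 0.433 0.185] [-0.764  0.55   0.041  1.543 -0.025  1.05   0.471]
1 -22 18 [0.584 0.456 0.196] [-0.702  0.843  0.062  1.037 -0.123  1.569  0.553]
1 1.2 0 [0.545 0.413 0.185] [-0.681  0.553 -0.024  1.536  0.014  1.053  0.884]
1 1.2 18 [0.587 0.457 0.196] [-0.725  0.854  0.015  1.015  0.017  1.586  0.876]
[(array([0.476, 0.445, 0.205]), 0.98), (array([ 0.483,  0.448, -0.   ]), 0.6)]
[(array([ 0.557,  0.461, -0.005]), 0.7), (array([ 0.478,  0.447, -0.   ]), 0.41)]
```

View pics/scene1.png

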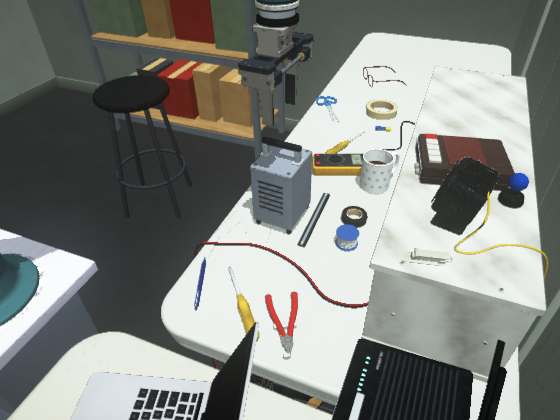

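The gripper hangs above the bar at about (280,60) and lines up with it. The bar estimates agree, so I grasp and start tipping gently with force feedback.

```bash
cat > walk.py <<'E'
from plan import *
import json
np.set_printoptions(precision=2,suppress=True,linewidth=150)
def force(n=4):
    w=[]
    for _ in range(n): w.append(env.sense()["wrist_force"]); env.pause(.02)
    return np.mean(w,0)
class W:
    def __init__(s,F,side,tare,dz=0,K=3000.,goal=0.,off=(0,0)): s.F,s.side,s.tare,s.dz,s.K,s.goal=np.array(F),side,np.array(tare),dz,K,goal; s.off=np.array(off)
    def step(s,yaw,a,rate=.04,fix=1,v=True):
        for k in range(1+fix):
            p,R,_=tcp(s.F,s.side,yaw,a,flip=-1,dz=s.dz); p[:2]+=s.off
            if k==0: env.movel(p,R,rate)
            else: env.movel(p,R,.02)
            f=force()-s.tare
            e=f[2]-s.goal
            if v: print(f"t {env.sense()['t']:.2f} yaw {yaw:.1f} a {a:.1f} dz {1e3*s.dz:.2f} f",f)
            s.dz+=np.clip(e/s.K,-.0008,.0008)
            if abs(e)<1.2: break
        return f
E
python3 - <<'E'
from walk import *
O=[.4773,.446];FR=foot(O,-4,.04,-.05)
p,R,_=tcp(FR,-1,-4,0,flip=-1)
env.movel(p,R,.12); t=force(8); print("tare",t,env.sense()["t"])
effector.grasp(45); s=env.sense(); print(s["gripper_width"],s["grasp_force"],force()-t,s["t"],s["ee_pos"]-p)
json.dump(list(t),open("tare.json","w"))
w=W(FR,-1,t)
for a in (1,2,3.5,5): w.step(-4,a,fix=2)
json.dump([w.dz],open("dz.json","w"))
E
```

```text
tare [0.04 0.15 0.08] 7.6
0.01320943487051607 44.99859094619751 [ 0.45  1.7  -0.6 ] 8.7583 [-0.  0.  0.]
t 9.14 yaw -4.0 a 1.0 dz 0.00 f [-1.81  2.1  -0.85]
t 9.46 yaw -4.0 a 2.0 dz -0.28 f [-1.55  2.76  1.08]
t 9.81 yaw -4.0 a 3.5 dz 0.08 f [-1.22  2.41  0.57]
t 10.16 yaw -4.0 a 5.0 dz 0.26 f [-0.64  2.4  -0.91]
```

```bash
python3 - <<'E'
from walk import *
O=[.4773,.446];FR=foot(O,-4,.04,-.05)
w=W(FR,-1,json.load(open("tare.json")),json.load(open("dz.json"))[0],K=5000.)
for a in (7,9,11,13,15,17,18): w.step(-4,a,fix=2)
for y in (-8,-12): w.step(y,18,fix=2)
json.dump([w.dz],open("dz.json","w"))
rgb,P=cloud("scene"); save(cv2.resize(rgb[100:300,200:450],(750,600)),"tip1")
s=env.sense();print(s["joint_positions"],s["gripper_width"],s["moment"],s["t"])
E
```

```text
t 10.54 yaw -4.0 a 7.0 dz -0.04 f [-1.33  2.35  0.19]
t 10.93 yaw -4.0 a 9.0 dz -0.00 f [-0.83  2.11  0.35]
t 11.32 yaw -4.0 a 11.0 dz 0.07 f [-0.64  2.29  0.65]
t 11.72 yaw -4.0 a 13.0 dz 0.20 f [-0.64  1.91 -0.17]
t 12.11 yaw -4.0 a 15.0 dz 0.17 f [-0.63  1.95  0.08]
t 12.50 yaw -4.0 a 17.0 dz 0.18 f [-0.75  1.69 -0.06]
t 12.82 yaw -4.0 a 18.0 dz 0.17 f [-1.2   1.38 -0.76]
t 13.13 yaw -8.0 a 18.0 dz 0.02 f [-0.62  2.06 -0.22]
t 13.45 yaw -12.0 a 18.0 dz -0.03 f [-0.56  1.99 -0.22]
[-0.47  0.51 -0.11  1.62 -0.3   1.04  0.95] 0.013750550430484707 [ 0.24 -0.21 -0.07] 13.5
```

View pics/tip1.png

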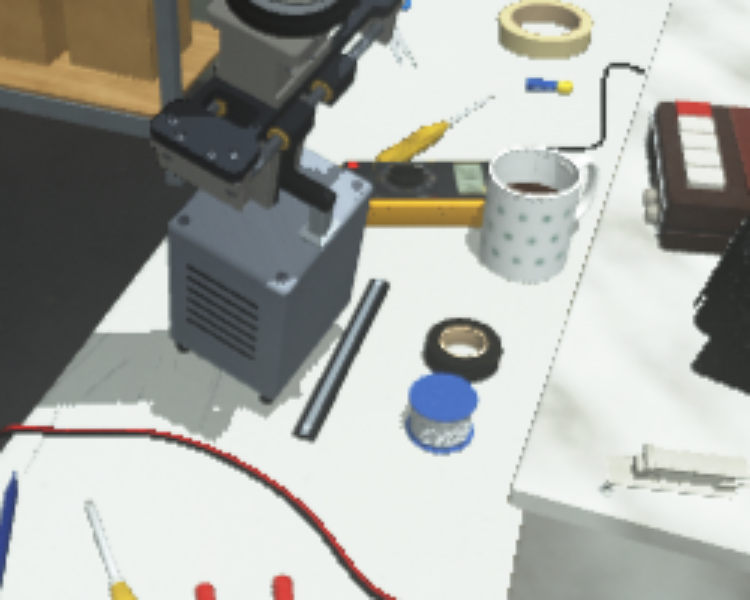

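The crop shows the unit tipped on its far right foot (266,398), clear of the cover that runs from (380,285) to (305,435). I continue the pivot and set it down.

```bash
python3 - <<'E'
from walk import *
O=[.4773,.446];FR=foot(O,-4,.04,-.05)
w=W(FR,-1,json.load(open("tare.json")),json.load(open("dz.json"))[0],K=5000.)
for y in np.linspace(-16,-45,8): w.step(y,18,fix=2)
for a in (15.5,13,10.5,8,6,4,2.5,1.2,.4,0): w.step(-45,a,fix=1 if a>1 else 0)
json.dump([w.dz],open("dz.json","w"))
E
```

```text
t 13.82 yaw -16.0 a 18.0 dz -0.07 f [-0.46  1.45  0.53]
t 14.13 yaw -20.1 a 18.0 dz 0.04 f [ 0.07  1.31 -0.33]
t 14.45 yaw -24.3 a 18.0 dz -0.03 f [-0.29  1.59  0.89]
t 14.77 yaw -28.4 a 18.0 dz 0.15 f [-0.1   1.86 -0.59]
t 15.08 yaw -32.6 a 18.0 dz 0.03 f [0.6  2.35 0.46]
t 15.40 yaw -36.7 a 18.0 dz 0.12 f [ 0.52  1.83 -0.52]
t 15.72 yaw -40.9 a 18.0 dz 0.02 f [ 1.52  1.68 -0.15]
t 16.03 yaw -45.0 a 18.0 dz -0.01 f [0.97 2.06 0.13]
t 16.47 yaw -45.0 a 15.5 dz 0.01 f [0.43 1.95 0.68]
t 16.90 yaw -45.0 a 13.0 dz 0.15 f [0.88 2.23 0.13]
t 17.33 yaw -45.0 a 10.5 dz 0.17 f [0.89 2.51 0.24]
t 17.77 yaw -45.0 a 8.0 dz 0.22 f [ 0.62  2.17 -0.08]
t 18.16 yaw -45.0 a 6.0 dz 0.21 f [ 1.07  2.73 -0.2 ]
t 18.55 yaw -45.0 a 4.0 dz 0.17 f [0.51 3.   0.87]
t 18.89 yaw -45.0 a 2.5 dz 0.34 f [1.06 2.71 0.25]
t 19.22 yaw -45.0 a 1.2 dz 0.39 f [0.99 2.77 0.08]
t 19.53 yaw -45.0 a 0.4 dz 0.41 f [ 1.36  2.84 -0.82]
t 19.85 yaw -45.0 a 0.0 dz 0.24 f [1.4  2.28 0.04]
```

```bash
python3 - <<'E'
from walk import *
O=[.4773,.446];FR=foot(O,-4,.04,-.05)
w=W(FR,-1,json.load(open("tare.json")),json.load(open("dz.json"))[0],K=5000.)
for a in (-.4,-.8,-1.2,-1.6):
    f=w.step(-45,a,fix=0)
    if f[1]<.7: break
for c in ("top","scene"):
    rgb,P=cloud(c); save(rgb,c+"2"); np.save(c+"2.npy",P)
save(cv2.resize(rgb[100:300,200:450],(750,600)),"set1")
s=env.sense();print(s["moment"],s["gripper_width"],s["ee_pos"],a)
E
```

```text
t 20.17 yaw -45.0 a -0.4 dz 0.25 f [2.55 1.68 1.83]
t 20.48 yaw -45.0 a -0.8 dz 0.62 f [ 2.28 -0.95  4.31]
[-0.03 -0.73  0.  ] 0.013438066856088986 [0.52 0.46 0.19] -0.8
```

View pics/set1.png

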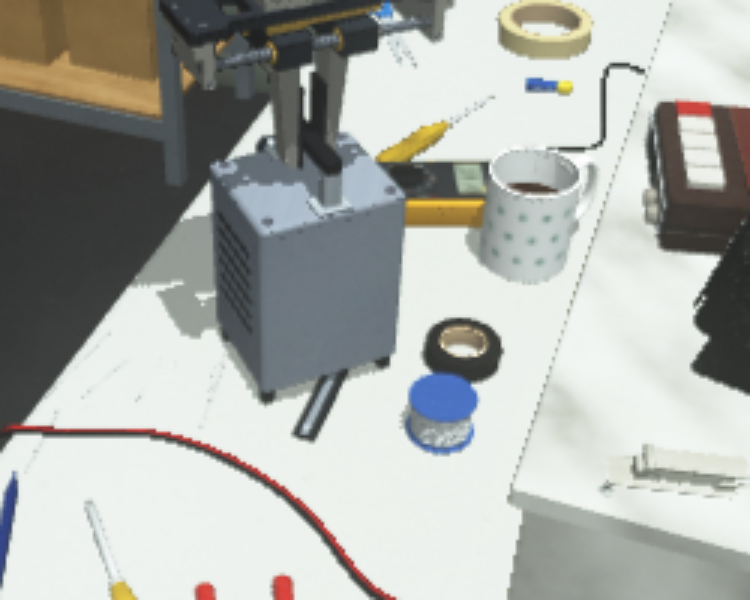

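The crop shows the unit set down at about -45°. Its far left foot (382,362) is across and its far right foot (266,397) is on the near side. I release, measure, and prepare the second step.

```bash
python3 - <<'E'
from meas import *
from walk import *
effector.release(); env.pause(.2); f=force(8); print("tare",f,env.sense()["t"],env.sense()["ee_pos"]*1000)
json.dump(list(f),open("tare.json","w"))
O=[.4773,.446];FR=foot(O,-4,.04,-.05)
print("expected O",tcp(FR,-1,-45,0)[2],"FR",FR*1000,"FL",foot(FR,-45,0,.1)*1000)
for c in ("top","scene"):
    rgb,P=cloud(c); save(rgb,c+"3"); np.save(c+"3.npy",P)
    unit(P,(.521,.457),c)
    for n in ("power_unit","bar_mid","foot_far_left","foot_far_right","cable_cover"): print(n,[(np.round(q["at"],4),round(q["score"],2)) for q in tip_of(c,n)[:2]])
g=rgb.max(-1)
fm=(g<70)&(P[...,2]<0.022)&(abs(P[...,0]-.53)<.08)&(abs(P[...,1]-.43)<.08)
n,l,st,ce=cv2.connectedComponentsWithStats(fm.astype(np.uint8))
for k in range(1,n):
    if st[k,4]>3: print("dark",ce[k],st[k,4],np.round(1000*np.median(P[l==k],0),1))
E
```

```text
tare [-0.04 -0.06 -0.36] 22.125 [520.76 459.54 184.71]
expected O [0.52 0.46 0.  ] FR [513.71 393.33] FL [584.43 464.04]
top top (array([499.7, 478.5]), array([115.8,  41.8]), 45.9) 652 z 0.16879799494187392
top bar (array([496.5, 482.2]), array([14.4, 20.2]), 47.78) 101 z90 0.2095000067249887
power_unit [(array([ 0.53,  0.46, -0.  ]), 0.57)]
bar_mid [(array([0.52, 0.45, 0.21]), 0.75)]
foot_far_left []
foot_far_right []
cable_cover []
scene top (array([522.3, 453.4]), array([116.2, 102.1]), 44.73) 1253 z 0.17097436559291923
scene bar (array([520.2, 453.6]), array([108.9,  80.6]), 8.87) 550 z90 0.21847706774212053
power_unit []
bar_mid [(array([0.52, 0.46, 0.2 ]), 0.9)]
foot_far_left []
foot_far_right []
cable_cover [(array([0.52, 0.46, 0.2 ]), 0.75), (array([ 0.56,  0.46, -0.  ]), 0.47)]
dark [327.38 220.12] 8 [588.6 457.4  11.8]
dark [309.09 234.04] 45 [562.1 402.2   7.7]
dark [304.33 231.83] 18 [549.6 404.1   9. ]
dark [288.64 231.91] 11 [517.5 387.4  11.6]
dark [299.6 243.8] 5 [551.4 364.3   7.2]
dark [307.59 397.55] 22 [ 589.7  359.  -691.5]
```

```bash
python3 - <<'E'
from walk import *
FL=foot([.5213,.4573],-45,.04,.05); print(FL*1000)
p,R,_=tcp(FL,1,-45,0,flip=-1)
env.movel(p,R,.05); t=force(6); print("tare",t); json.dump(list(t),open("tare.json","w"))
effector.grasp(45); print(force()-t,env.sense()["t"])
w=W(FL,1,t,0,K=4000.)
for a in (1,2,3.5,5,7,9,11,13,15,17,18): w.step(-45,a,fix=2)
for y in (-41,-37): w.step(y,18,fix=2)
json.dump([w.dz],open("dz.json","w"))
rgb,P=cloud("scene"); save(cv2.resize(rgb[100:300,200:450],(750,600)),"tip2")
s=env.sense();print(s["joint_positions"],s["moment"])
E
```

```text
[584.94 464.37]
tare [0.15 0.08 0.12]
[ 1.38  1.47 -0.91] 24.3
t 24.62 yaw -45.0 a 1.0 dz 0.00 f [-2.61 -0.22 -0.54]
t 24.93 yaw -45.0 a 2.0 dz -0.14 f [-2.99 -0.37  0.04]
t 25.27 yaw -45.0 a 3.5 dz -0.12 f [-3.13  0.32  1.19]
t 25.62 yaw -45.0 a 5.0 dz 0.17 f [-2.64  0.1  -0.38]
t 26.01 yaw -45.0 a 7.0 dz 0.08 f [-2.73 -0.56 -0.43]
t 26.39 yaw -45.0 a 9.0 dz -0.03 f [-2.4  -0.14  0.21]
t 26.78 yaw -45.0 a 11.0 dz 0.02 f [-2.75 -0.18 -0.07]
t 27.18 yaw -45.0 a 13.0 dz 0.01 f [-2.36 -0.08 -0.07]
t 27.57 yaw -45.0 a 15.0 dz -0.01 f [-2.1   0.69  0.12]
t 27.96 yaw -45.0 a 17.0 dz 0.02 f [-2.2   0.17 -0.1 ]
t 28.27 yaw -45.0 a 18.0 dz -0.01 f [-1.51 -0.01 -0.03]
t 28.59 yaw -41.0 a 18.0 dz -0.02 f [-1.34 -0.58  0.27]
t 28.91 yaw -37.0 a 18.0 dz 0.05 f [-1.16 -0.46 -0.03]
[-0.68  0.82  0.07  1.08 -0.2   1.53  0.34] [ 0.02 -0.17  0.02]
```

View pics/tip2.png

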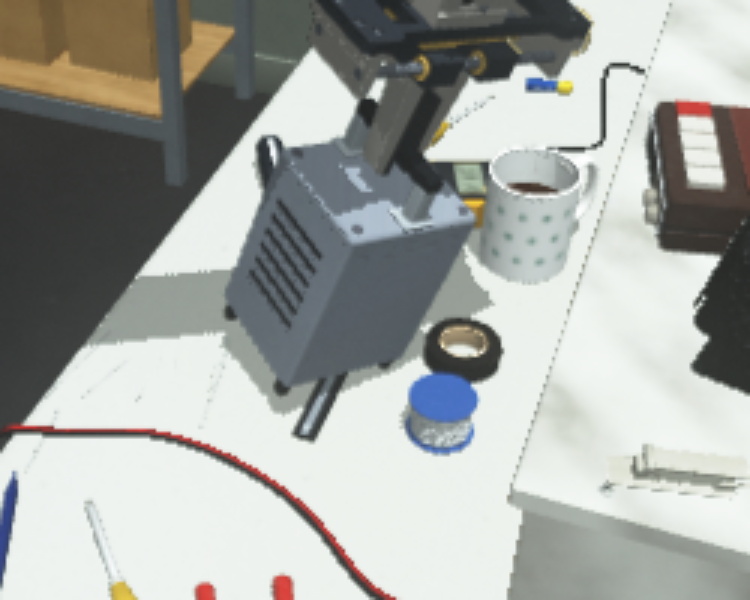

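The crop shows the unit tipped on its far left foot (385,365), with the far right foot (282,385) lifted near the cover end. The reel and tape are clear. I continue.

```bash
python3 - <<'E'
from walk import *
FL=foot([.5213,.4573],-45,.04,.05)
w=W(FL,1,json.load(open("tare.json")),json.load(open("dz.json"))[0],K=5000.)
for y in np.linspace(-33,1.2,9): w.step(y,18,fix=2)
for a in (15.5,13,10.5,8,6,4,2.5,1.2,.4,0,-.3,-.6,-.9):
    f=w.step(1.2,a,fix=1 if a>1 else 0)
    if a<=0 and f[0]+f[1]>-1.2: break
json.dump([w.dz],open("dz.json","w"))
rgb,P=cloud("scene"); save(cv2.resize(rgb[100:300,200:450],(750,600)),"set2"); np.save("scene4.npy",P)
print(env.sense()["moment"])
E
```

```text
t 29.27 yaw -33.0 a 18.0 dz 0.04 f [-1.33 -0.48  0.35]
t 29.59 yaw -28.7 a 18.0 dz 0.11 f [-1.   -0.46  0.02]
t 29.91 yaw -24.4 a 18.0 dz 0.12 f [-0.95 -1.1  -0.22]
t 30.23 yaw -20.2 a 18.0 dz 0.08 f [-0.76 -1.28  0.1 ]
t 30.54 yaw -15.9 a 18.0 dz 0.09 f [-1.05 -1.42  0.18]
t 30.86 yaw -11.6 a 18.0 dz 0.13 f [-0.64 -1.39 -0.09]
t 31.18 yaw -7.3 a 18.0 dz 0.11 f [-0.72 -1.63 -0.03]
t 31.49 yaw -3.1 a 18.0 dz 0.11 f [-0.68 -1.85 -0.12]
t 31.81 yaw 1.2 a 18.0 dz 0.08 f [-0.34 -2.18 -0.22]
t 32.24 yaw 1.2 a 15.5 dz 0.04 f [-0.06 -1.94  0.02]
t 32.67 yaw 1.2 a 13.0 dz 0.04 f [-0.45 -2.12 -0.09]
t 33.11 yaw 1.2 a 10.5 dz 0.02 f [-0.69 -2.24  0.03]
t 33.54 yaw 1.2 a 8.0 dz 0.03 f [-0.54 -1.96 -1.06]
t 33.93 yaw 1.2 a 6.0 dz -0.18 f [-1.34 -2.31 -0.5 ]
t 34.33 yaw 1.2 a 4.0 dz -0.28 f [-1.43 -2.42 -0.47]
t 34.67 yaw 1.2 a 2.5 dz -0.38 f [-0.94 -2.34  0.78]
t 34.99 yaw 1.2 a 1.2 dz -0.22 f [-0.98 -2.28 -0.16]
t 35.31 yaw 1.2 a 0.4 dz -0.25 f [ 0.15 -2.22  0.27]
t 35.62 yaw 1.2 a 0.0 dz -0.20 f [ 1.45 -1.85  0.77]
[-0.55 -0.57 -0.  ]
```

View pics/set2.png

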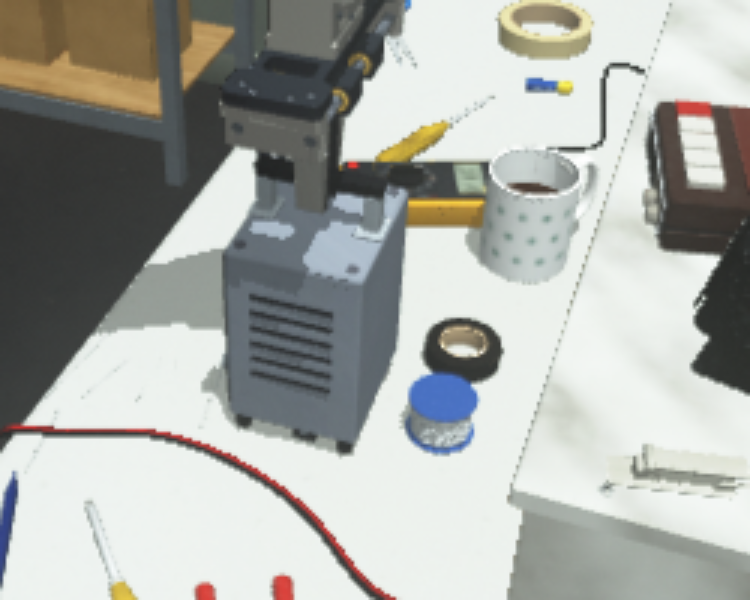

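The crop shows the unit standing astride the cover, whose end is visible at (305,435) between the feet (243,420) and (345,447). I relieve the remaining sideways load, release, retreat and verify.

```bash
python3 - <<'E'
from meas import *
from walk import *
FL=foot([.5213,.4573],-45,.04,.05); t=np.array(json.load(open("tare.json")))
s=env.sense(); P0,R0=np.array(s["ee_pos"]),np.array(s["tcp_rot"]); C=np.array([*FL,.006])
for k in (.35,.7,1.05):
    Q=Rn.from_rotvec([rad(k),0,0]).as_matrix()
    env.movel(C+Q@(P0-C),Q@R0,.03); f=force()-t; print(k,f,env.sense()["t"])
    if f[1]>-.7: break
effector.release(); env.pause(.2)
s=env.sense(); env.movel(np.array(s["ee_pos"])-.08*np.array(s["tcp_rot"])[:,2],None,.1)
env.reach([.42,.36,.42],s["tcp_rot"]); print(env.sense()["t"])
print("expected",foot(FL,1.2,-.04,-.05)*1000)
for c in ("top","scene"):
    rgb,P=cloud(c); save(rgb,c+"5"); unit(P,(.545,.413),c)
    for n in ("power_unit","bar_mid","solder_reel","cable_cover"): print(n,[(np.round(1000*np.array(q["at"])),round(q["score"],2)) for q in tip_of(c,n)[:2]])
save(cv2.resize(rgb[100:300,200:450],(750,600)),"end")
g=rgb.max(-1)
fm=(g<70)&(P[...,2]<0.02)&(P[...,2]>-.02)&(abs(P[...,0]-.545)<.08)&(abs(P[...,1]-.38)<.06)
n,l,st,ce=cv2.connectedComponentsWithStats(fm.astype(np.uint8))
for k in range(1,n):
    if st[k,4]>3: print("dark",ce[k],st[k,4],np.round(1000*np.median(P[l==k],0),1))
E
```

```text
0.35 [1.41 0.27 1.11] 35.9917
39.1917
expected [546.   413.54]
top top (array([546.4, 413. ]), array([101.3, 116.3]), 1.01) 1888 z 0.16869348590906874
top bar (array([546.3, 412.9]), array([91.7, 15.5]), 0.9) 325 z90 0.21025650962456793
power_unit [(array([550., 415.,  -3.]), 0.89)]
bar_mid [(array([548., 412., 205.]), 0.8)]
solder_reel []
cable_cover []
scene top (array([547.7, 409.5]), array([ 99.8, 117.2]), 1.46) 1377 z 0.1709788629567205
scene bar (array([548. , 410.5]), array([90.8, 17.5]), 0.66) 390 z90 0.2115122847042917
power_unit [(array([548., 413.,  -0.]), 0.84)]
bar_mid [(array([547., 414., 205.]), 0.66), (array([504., 177.,  -2.]), 0.44)]
solder_reel [(array([647., 410.,  -3.]), 0.61)]
cable_cover []
dark [280.7 240. ] 10 [510.7 355.5  12.2]
dark [301.   244.67] 9 [556.4 363.1   7.2]
dark [314.5  248.75] 12 [590.5 357.1  12.4]
```

View pics/end.png

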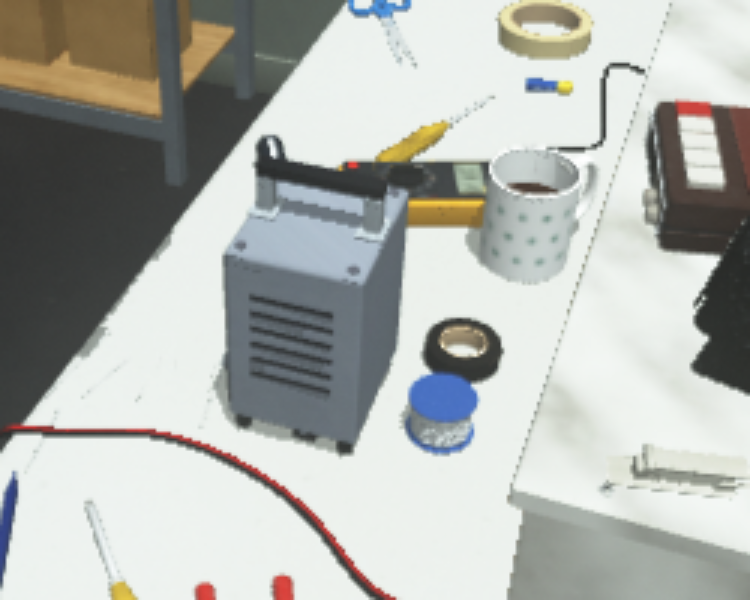

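The final crop shows the unit standing square (yaw about 1°). The cover end at (305,435) lies between the right-hand feet (243,420) and (345,447). The bystanders are unmoved and the robot is clear.

```bash
python3 -c "
from h import *
print(workorder.finish_job())"
```

```text
the job is handed in; nothing more can be done
None
```

I walked the power unit over the cable cover in two pivots, far left foot first, and handed the job in at about 39 s; it stands square astride the cover (yaw about 1°), far feet beyond it and near feet on the robot's side, with nothing else visibly moved.

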